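# Rock the slide carriers on the stone flat and reject the bowed one

## Task

One of the three aluminium slide carrier plates on the dark stone slab is bowed: it rocks when an end is pressed. Check all three in turn, from the left to the right as seen from the robot, pressing lightly near one end of each with the fingers for a moment (enough to tip a bowed plate, never hard), then lay the bowed one the right way up in the red tray, centred lengthwise across the two grey ribs so that it lies level with an end on each. Leave the two good plates in their places on the slab and everything else undisturbed.

Things in the scene. Friction and masses are not known exactly. Their poses are not given: they have to be found in the camera images.
- plate_a: aluminium slide carrier plate, 100 mm long (own x), 46 mm wide (own y), 12 mm thick, about 0.2 kg, dark underside; on top three thin dark strips along x (1 mm high, ending 39 mm from the middle) and a small dark dot near each end, 44 mm from the middle. Origin at the middle of the underside, z up. Loose, lies on the slab. Flat or bowed: which is not known beforehand
- plate_b: second plate, looks the same as plate_a; flat or bowed. Two of the three plates are flat: an end that is pressed does not give. One is bowed: it stands on the middle of its underside (18 mm to either side); pressed 42 mm from the middle with over 2.5 N that end sinks about 2 mm, the other end rises, the plate tilts about 0.08 rad; let go, it rocks back level
- plate_c: third plate, looks the same as plate_a and plate_b; flat or bowed. At rest all three lie level at the same height, so the bowed one shows only while it is pressed; pressing its middle shows nothing
- slab: dark stone slab with a true flat top, 200 mm (x) by 350 mm (y), 30 mm high, that stays in place on firm rubber feet and gives straight down by about 0.1 mm per N; origin at the middle of its underside, z up. The three plates lie side by side along its y, about 112 mm apart; the left plate is the one at the largest y. More than 25 N between a plate and the slab counts as pressing too hard
- tray: fixed open red plastic tray, outside 124 mm (x) by 130 mm (y), 24 mm high, walls and floor 4 mm, with two grey ribs along its y on the floor at x = -36 and +36 mm (16 mm wide, tops 9 mm above the underside). A plate lies in it lengthwise along the tray's x, an end on each rib; the bowed one's belly hangs 2.5 mm down between them. Origin at the middle of its underside, z up
- pill_jar: bystander: small white plastic jar, 42 mm wide, 55 mm high; origin at the middle of its underside
- stain_blue: bystander: small dropper bottle with blue contents and a red cap, 39 mm wide, 116 mm high; origin at the middle of its underside
Not all that is in view belongs to the job. Leave any turquoise look-alike of the plate_b alone.

How it is judged (in metres and radians):
On the way, in this order (a step that is already met when the one before it is completed fails the run):
1. the left plate is pressed near one end (((y of plate_a in the frame of slab between 0.056 and 0.2 m and contact force between plate_a and slab above 4 N and contact force between the fingers and plate_a above 0.8 N and horizontal distance between the grasp point and plate_a above 0.025 m) or (y of plate_b in the frame of slab between 0.056 and 0.2 m and contact force between plate_b and slab above 4 N and contact force between the fingers and plate_b above 0.8 N and horizontal distance between the grasp point and plate_b above 0.025 m) or (y of plate_c in the frame of slab between 0.056 and 0.2 m and contact force between plate_c and slab above 4 N and contact force between the fingers and plate_c above 0.8 N and horizontal distance between the grasp point and plate_c above 0.025 m))), for 0.1 s.
2. then the middle plate is pressed near one end (((y of plate_a in the frame of slab between -0.056 and 0.056 m and contact force between plate_a and slab above 4 N and contact force between the fingers and plate_a above 0.8 N and horizontal distance between the grasp point and plate_a above 0.025 m) or (y of plate_b in the frame of slab between -0.056 and 0.056 m and contact force between plate_b and slab above 4 N and contact force between the fingers and plate_b above 0.8 N and horizontal distance between the grasp point and plate_b above 0.025 m) or (y of plate_c in the frame of slab between -0.056 and 0.056 m and contact force between plate_c and slab above 4 N and contact force between the fingers and plate_c above 0.8 N and horizontal distance between the grasp point and plate_c above 0.025 m))), for 0.1 s.
3. then the right plate is pressed near one end (((y of plate_a in the frame of slab between -0.2 and -0.056 m and contact force between plate_a and slab above 4 N and contact force between the fingers and plate_a above 0.8 N and horizontal distance between the grasp point and plate_a above 0.025 m) or (y of plate_b in the frame of slab between -0.2 and -0.056 m and contact force between plate_b and slab above 4 N and contact force between the fingers and plate_b above 0.8 N and horizontal distance between the grasp point and plate_b above 0.025 m) or (y of plate_c in the frame of slab between -0.2 and -0.056 m and contact force between plate_c and slab above 4 N and contact force between the fingers and plate_c above 0.8 N and horizontal distance between the grasp point and plate_c above 0.025 m))), for 0.1 s.
At the end, for the whole second after the job is handed in: The bowed plate rests right way up and level (0.03 rad) across the tray's two ribs, belly between them (origin 5 to 7.8 mm above the tray's underside; a flat plate lies at 9), within 12 mm of the tray's middle in x, 45 mm in y; the others lie flat within 20 mm of their starts (((x of plate_a in the frame of tray between -0.012 and 0.012 m and y of plate_a in the frame of tray between -0.045 and 0.045 m and z of plate_a in the frame of tray between 0.005 and 0.0078 m and angle between each of plate_a, plate_b, plate_c's own z axis and vertical below 0.03 rad and linear speed of plate_a below 0.02 m/s and distance of each of plate_b, plate_c from where it was at the start of the episode below 0.02 m) or (x of plate_b in the frame of tray between -0.012 and 0.012 m and y of plate_b in the frame of tray between -0.045 and 0.045 m and z of plate_b in the frame of tray between 0.005 and 0.0078 m and angle between each of plate_b, plate_a, plate_c's own z axis and vertical below 0.03 rad and linear speed of plate_b below 0.02 m/s and distance of each of plate_a, plate_c from where it was at the start of the episode below 0.02 m) or (x of plate_c in the frame of tray between -0.012 and 0.012 m and y of plate_c in the frame of tray between -0.045 and 0.045 m and z of plate_c in the frame of tray between 0.005 and 0.0078 m and angle between each of plate_c, plate_a, plate_b's own z axis and vertical below 0.03 rad and linear speed of plate_c below 0.02 m/s and distance of each of plate_a, plate_b from where it was at the start of the episode below 0.02 m))); the robot touches nothing.
It fails at once if a plate is pressed against the slab with more than 25 N (contact force between any of plate_a, plate_b, plate_c and slab above 25 N).
It fails at once if more than one plate is shifted by over 30 mm or taken off its place (distance of each of plate_a, plate_b from where it was at the start of the episode above 0.03 m or distance of each of plate_b, plate_c from where it was at the start of the episode above 0.03 m or distance of each of plate_a, plate_c from where it was at the start of the episode above 0.03 m).
It fails at once if a bystander is shifted by more than 20 mm (distance of any of pill_jar, stain_blue from where it was at the start of the episode above 0.02 m).
It also fails if it takes over 51 s, if anything falls off the work surface, if the arm or the gripper's body presses on something with over 40 N, if the wrist force passes 120 N, or if a joint passes its speed limit or range.

## Robot

A 7-joint arm with a two-finger parallel gripper is mounted at the origin on a cart in front of the work surface, level with it; the furniture and walls round the work are solid. World frame = base frame: x ahead of the robot, y to its left, z up, the work surface at z = 0. Lengths are in mm, angles in rad, forces in N, time in s.
With the tool pointing down it reaches from about 350 to 775 mm from the base axis. Payload 3.1 kg.
Tool frame: the origin (TCP) lies at the very end of the fingers, on their centre line; the grasp point (between the pads) lies 19 mm behind it (manip.tcp_to_grasp is the y of the grasp point in the tool frame, in mm); y points along the fingers, z is the direction in which the jaws open and shut, and the axes are right-handed (so a half turn about y gives the same grasp; the last joint's range is limited). The gripper opens to 85 mm and grips with 20 to 120 N. Pads are 22 mm wide; open, the fingers measure 114 mm over their backs; the gripper's body (76 mm by 85 mm) begins 54 mm behind the grasp point. The pads swing forward as they close: fully open they stand 13 mm farther back than shut.
Start: joints at [-1.207, 0.311, 0.014, 1.512, -0.004, 1.319, -0.027], TCP at [217.09, 505.361, 231.304] pointing down, gripper open.
Joint ranges: [-2.7, 2.7], [-0.3, 1.91], [-1.27, 1.3], [0.12, 2.57], [-1.44, 4.58], [0.2, 2.03], [-3.05, 3.05]. Speed limits (rad/s): [2.79, 2.79, 3.14, 3.14, 3.14, 3.14, 3.14].

## Interface

Orientations are given as a unit quaternion [w, x, y, z].
In Python, from plant import telemetry, eyes, close_job, manip gives the robot as it stands.
- The arm moves only by the tool play_rows, never from a script. Its arguments are lists of equal length, an entry for each row: "claw": the closure, from -1 (fully open) to 1 (shut); "offset": the shift along the tool's x, y, z normalised to -1 to 1, where 1 is 800 mm, a list of three; "turn": the turn, a rotation vector about the tool's x, y, z normalised to -1 to 1, where 1 is pi/2 rad, a list of three. A call has 1 to 12 rows; each row shifts and turns the commanded pose from where the row before left it, along the tool's axes as they then stand; what a row does not reach is not made up. A row lasts 1/12 s, in which the tool goes at most 41.7 mm and 7.16 degrees, less where a joint would pass 70% of its speed; a pose out of reach is approached as far as the arm can. A call with a number of a shift or a turn outside -1 to 1 is refused whole. A call with a gripper value outside its range is refused whole. The fingers move at their own pace and stop on an object; "newtons" is the grip in N (left out, the last holds). Time passes only in rows, so rows that do not move let the fingers close. It gives the time, the measured TCP pose, the force and the opening at its end, in the units of the state.
- telemetry.observe(): the state, without advancing time (a new reading comes with each control period).
- eyes.read_camera(name): name is "side" or "top"; returns the picture (420x560x3 uint8, blue, green, red); there is no depth.
- eyes.camera_params(name): a dict with "mtx" (3x3 intrinsics, pixels), "k1" (the pictures are not rectified: a ray, as slopes to the right and down, at radius r is drawn at 1 + k1 r^2 times it, then the intrinsics apply), "extrinsics" (4x4, takes a point from world to camera coordinates). Camera axes: x right, y down, z forward; pixel columns grow to the right and rows downward; lengths in mm; the calibration is good to about 2 mm. A picture is of the moment at which its call begins. camera_params takes no time and is no camera call.
- close_job(): hands the job in, once; it reports no verdict.
The state is a dict: "clock": time; "qpos": joint angles; "dq": joint speeds; "joint_torque": joint torques, N m; "ee_pos": TCP position; "tool_rot": TCP orientation; "wrist_force": force on the tool from outside, world axes, zero at the start; "wrist_torque": the same for the moment, N m; "width": finger opening in mm.
Only numpy, scipy, OpenCV 4.12 (cv2) and the standard library are available. Lean on these libraries where they do the work, as an engineer would, in place of code of your own. Each camera call takes 0.05 s, during which the arm holds its last target.

## Working session

There is one attempt and no reset: what is moved stays moved. The work goes in short steps, Python scripts to look and compute and a tool call to move; the robot and the scene stay as the last step left them, time stands still between calls to the robot, and variables do not carry over. Pictures are saved under pics/ and viewed, and the job is handed in when it is done.

Besides the shell and the picture viewer there is one more tool, called after ">>>" as name(argument=value, ...) on one line, values as JSON. play_rows: Moves the arm, as the interface text tells. Its arguments: {"type":"object","properties":{"claw":{"type":"array","items":{"type":"number"}},"offset":{"type":"array","items":{"type":"array","items":{"type":"number"}}},"turn":{"type":"array","items":{"type":"array","items":{"type":"number"}}},"newtons":{"type":"number"}},"required":["claw","offset","turn"]}

```bash
ls; mkdir -p pics
python3 - <<'E'
from plant import telemetry, eyes, manip
import cv2, numpy as np
s=telemetry.observe(); print(s)
print([a for a in dir(manip) if a[0]!='_'])
for n in ("side","top"):
    cv2.imwrite(f"pics/{n}0.png", eyes.read_camera(n)); print(n, eyes.camera_params(n))
E
```

```text
pics
{'clock': 0.0, 'qpos': array([-1.20668464,  0.31171534,  0.01403067,  1.51308592, -0.00440286,
        1.31920345, -0.02720634]), 'dq': array([-0.0003309 , -0.00059703,  0.0004159 , -0.00012373,  0.00073097,
        0.00027144,  0.00027968]), 'joint_torque': array([ 3.32465843e-04, -3.79924965e+01,  1.46331866e-01, -2.30585790e+01,
        1.21394038e-02,  1.36523932e-02,  2.17953271e-06]), 'ee_pos': array([216.83423283, 504.64328836, 230.21519534]), 'tool_rot': array([-0.69177105,  0.69343381, -0.1426149 ,  0.14234943]), 'wrist_force': array([-0.72219544,  0.1783993 ,  0.16938081]), 'wrist_torque': array([-0.01519199,  0.04535191,  0.04098115]), 'width': 84.96855912158335}
['MotionError', 'tcp_to_grasp']
side {'mtx': array([[529.10648928,   0.        , 268.44215874],
       [  0.        , 529.10648928, 214.71422098],
       [  0.        ,   0.        ,   1.        ]]), 'k1': -0.06408777800026612, 'extrinsics': array([[ 9.99687544e-01, -2.42561207e-02, -6.03784887e-03,
        -5.50412642e+02],
       [-1.49759603e-02, -3.87806618e-01, -9.21619090e-01,
         8.23334241e+01],
       [ 2.00133861e-02,  9.21421547e-01, -3.88048705e-01,
         1.46818238e+03],
       [ 0.00000000e+00,  0.00000000e+00,  0.00000000e+00,
         1.00000000e+00]])}
top {'mtx': array([[506.86776964,   0.        , 272.20923711],
       [  0.        , 506.86776964, 207.98701839],
       [  0.        ,   0.        ,   1.        ]]), 'k1': 0.007053914164422446, 'extrinsics': array([[-2.73472151e-02, -9.99606334e-01,  6.26956929e-03,
         1.12007292e+02],
       [-9.91056038e-01,  2.62927223e-02, -1.30830509e-01,
         5.80575773e+02],
       [ 1.30614161e-01, -9.79134457e-03, -9.91384925e-01,
         1.37979945e+03],
       [ 0.00000000e+00,  0.00000000e+00,  0.00000000e+00,
         1.00000000e+00]])}
```

View pics/top0.png

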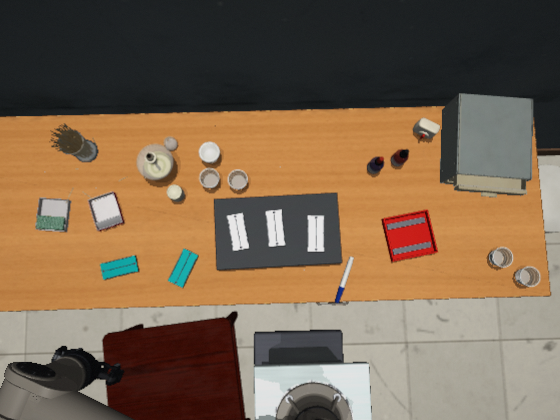

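View pics/side0.png

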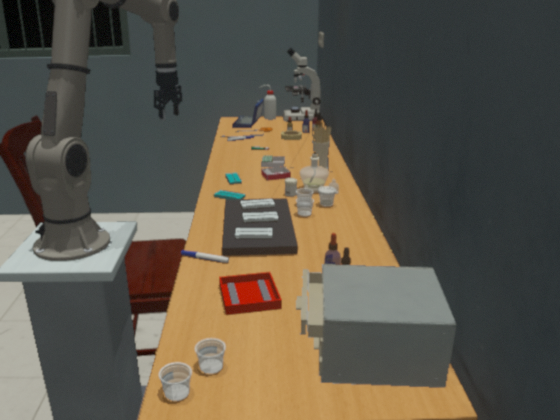

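The top view shows three white plates on the dark slab, at about (238,231), (275,228) and (316,233). The red tray is at (409,236). The turquoise look-alikes at (120,267) and (183,268) are off the slab and stay untouched. Next I measure.

```bash
cat > h.py <<'E'
import numpy as np, cv2
from plant import telemetry, eyes, manip
from scipy.spatial.transform import Rotation as R
def ray(n,uv):
    p=eyes.camera_params(n); K=p["mtx"];k=p["k1"];E=p["extrinsics"]
    d=cv2.undistortPoints(np.array(uv,float).reshape(-1,1,2),K,np.array([k,0,0,0.]))[:,0]
    d=np.c_[d,np.ones(len(d))]@E[:3,:3]
    o=-E[:3,:3].T@E[:3,3]
    return o,d
def onz(n,uv,z):
    o,d=ray(n,uv); return o+d*((z-o[2])/d[:,2])[:,None]
def proj(n,P):
    p=eyes.camera_params(n);E=p["extrinsics"]
    r=cv2.Rodrigues(E[:3,:3])[0]
    return cv2.projectPoints(np.array(P,float).reshape(-1,1,3),r,E[:3,3],p["mtx"],np.array([p["k1"],0,0,0.]))[0][:,0]
def crop(img,x0,y0,x1,y1,f,name):
    cv2.imwrite("pics/"+name,cv2.resize(img[y0:y1,x0:x1],None,fx=f,fy=f,interpolation=cv2.INTER_CUBIC))
def pose():
    s=telemetry.observe(); q=s["tool_rot"]; return s, R.from_quat([q[1],q[2],q[3],q[0]])
E
python3 - <<'E'
from h import *
t=cv2.imread("pics/top0.png"); sd=cv2.imread("pics/side0.png")
def blobs(n,m,z,amin):
    c,_=cv2.findContours(m,cv2.RETR_EXTERNAL,cv2.CHAIN_APPROX_NONE)
    for k in c:
        if cv2.contourArea(k)<amin: continue
        P=onz(n,k[:,0,:],z)[:,:2].astype(np.float32)
        print(n,k[:,0].mean(0).round(),cv2.contourArea(k),[np.round(v,2) for v in cv2.minAreaRect(P)])
def win(m,x0,y0,x1,y1):
    o=np.zeros_like(m);o[y0:y1,x0:x1]=m[y0:y1,x0:x1];return o
w=cv2.inRange(t,(150,150,150),(255,255,255)); w=cv2.morphologyEx(w,cv2.MORPH_CLOSE,np.ones((3,3)))
blobs("top",win(w,218,200,338,262),42,200)
hs=cv2.cvtColor(t,cv2.COLOR_BGR2HSV)
red=cv2.inRange(hs,(0,150,60),(8,255,255))|cv2.inRange(hs,(172,150,60),(179,255,255))
blobs("top",win(cv2.morphologyEx(red,cv2.MORPH_CLOSE,np.ones((9,9))),370,200,450,270),24,500)
dk=cv2.inRange(t,(0,0,0),(85,85,85)); dk=cv2.morphologyEx(win(dk,205,185,348,275),cv2.MORPH_CLOSE,np.ones((13,13)))
blobs("top",dk,30,2000)
# side
w=cv2.inRange(sd,(140,140,140),(255,255,255)); w=cv2.morphologyEx(w,cv2.MORPH_CLOSE,np.ones((3,3)))
blobs("side",win(w,228,196,290,242),42,60)
hs=cv2.cvtColor(sd,cv2.COLOR_BGR2HSV)
gr=cv2.inRange(hs,(0,0,90),(179,60,200)); blobs("side",win(gr,222,275,278,308),9,60)
gr=cv2.inRange(cv2.cvtColor(t,cv2.COLOR_BGR2HSV),(0,0,70),(179,70,200)); blobs("top",win(gr,385,212,434,258),9,60)
crop(t,205,185,345,275,5,"tc.png"); crop(t,370,195,450,275,7,"tt.png"); crop(sd,210,185,310,315,5,"sc.png")
E
```

```text
top [315. 233.] 529.5 [array([509.83, -21.76]), array([ 41.78, 100.1 ]), np.float64(87.9)]
top [238. 231.] 523.0 [array([520.29, 193.69]), array([100.91,  44.66]), np.float64(9.63)]
top [275. 228.] 515.0 [array([527.89,  90.44]), array([100.84,  43.39]), np.float64(3.62)]
top [409. 235.] 2048.0 [array([ 498.13, -286.23]), array([124.86, 135.36]), np.float64(10.06)]
top [273. 229.] 8623.0 [array([537.62,  85.28]), array([235.93, 346.33]), np.float64(1.53)]
side [253. 231.] 214.5 [array([508.61, -24.57]), array([45.67, 97.44]), np.float64(87.87)]
side [260. 215.] 167.0 [array([528.33,  87.75]), array([99.19, 48.09]), np.float64(2.49)]
side [257. 202.] 135.0 [array([520.6 , 191.85]), array([100.15,  47.25]), np.float64(8.69)]
side [233. 293.] 102.5 [array([ 461.67, -286.38]), array([14.51, 89.76]), np.float64(9.18)]
side [263. 290.] 98.5 [array([ 532.53, -274.02]), array([14.06, 88.62]), np.float64(9.14)]
top [411. 248.] 144.5 [array([ 463.55, -294.15]), array([ 14.27, 108.6 ]), np.float64(10.43)]
top [405. 223.] 144.5 [array([ 534.09, -282.41]), array([ 13.92, 107.97]), np.float64(9.74)]
```

```bash
sleep 0; ls pics
```

```text
sc.png
side0.png
tc.png
top0.png
tt.png
```

View pics/tc.png

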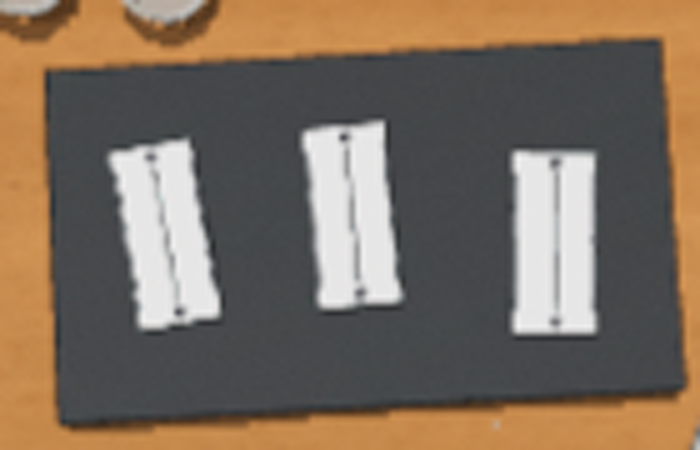

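View pics/sc.png

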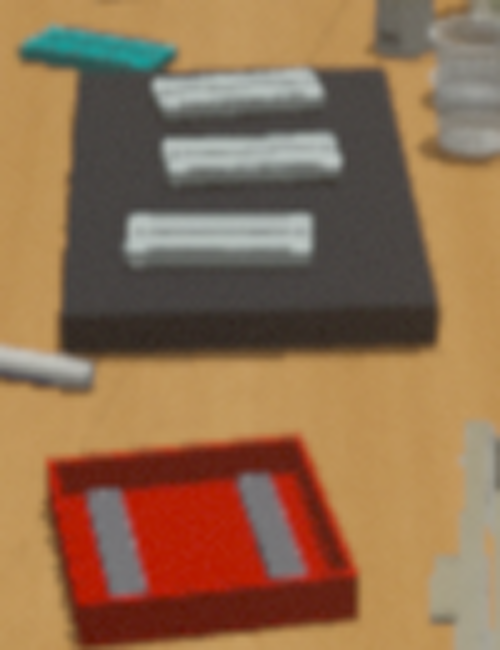

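View pics/tt.png

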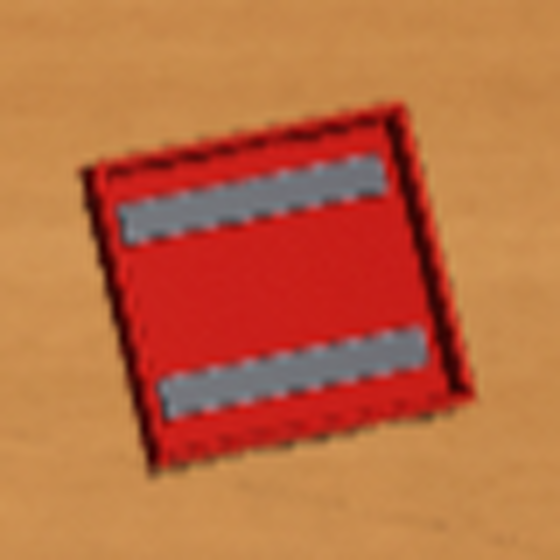

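```bash
cat >> h.py <<'E'
def go(target, axdeg):
    """rows info: shift in tool units (1=800mm) to world target, and turn about tool y making tool z at axdeg in world (mod 180)"""
    s,r=pose(); M=r.as_matrix()
    d=np.array(target)-s["ee_pos"]
    a=np.degrees(np.arctan2(M[1,2],M[0,2]))
    da=(axdeg-a+90)%180-90
    # levelled desired
    best=r
    Z=np.array([np.cos(np.radians(a+da)),np.sin(np.radians(a+da)),0]);Y=np.array([0,0,-1.]);X=np.cross(Y,Z)
    Rd=R.from_matrix(np.c_[X,Y,Z]); rel=(r.inv()*Rd).as_rotvec()
    print("t",round(s["clock"],2),"ee",s["ee_pos"].round(2),"zaxis deg",round(a,1),"da",round(da,1),"F",s["wrist_force"].round(2),"w",round(s["width"],1))
    print("tilt y axis",M[:,1].round(4),"dworld",d.round(1))
    print("tool shift if no turn",(M.T@d/800).round(4),"| after turn axes",(Rd.as_matrix().T@d/800).round(4),"| turn",(rel/(np.pi/2)).round(4))
    print("q",s["qpos"].round(2))
E
python3 - <<'E'
from h import *
# left press point 47mm toward -x
a=np.radians(9.2); print(520.5-47*np.cos(a),192.8-47*np.sin(a))
go([520.5-47*np.cos(a),192.8-47*np.sin(a),65],99.2)
E
```

```text
474.10459554156955 185.28558417848376
t 0.1 ee [216.85 504.75 230.35] zaxis deg 66.8 da 32.4 F [-0.67  0.93 -0.13] w 85.3
tilt y axis [-7.0e-04 -1.9e-03 -1.0e+00] dworld [ 257.3 -319.5 -165.3]
tool shift if no turn [ 0.453   0.2072 -0.2396] | after turn axes [ 0.2536  0.2067 -0.4456] | turn [ 1.300e-03 -3.605e-01 -3.000e-04]
q [-1.21  0.31  0.01  1.51 -0.    1.32 -0.03]
```

>>> play_rows(claw=[1, 1, 1, 1, 1, 1, 1, 1, 1, 1, 1, 1], offset=[[0, 0.02, 0], [0, 0.02, 0], [0, 0.02, 0], [0, 0.02, 0], [0, 0.02, 0], [0.021, 0, -0.037], [0.021, 0, -0.037], [0.021, 0, -0.037], [0.021, 0, -0.037], [0.021, 0, -0.037], [0.021, 0, -0.037], [0.021, 0, -0.037]], turn=[[0, -0.072, 0], [0, -0.072, 0], [0, -0.072, 0], [0, -0.072, 0], [0, -0.072, 0], [0, 0, 0], [0, 0, 0], [0, 0, 0], [0, 0, 0], [0, 0, 0], [0, 0, 0], [0, 0, 0]], newtons=20)

```text
clock: 1.1
ee_pos: [366.6, 317.8, 151.0]
tool_rot: [-0.705, 0.705, 0.056, -0.057]
wrist_force: [0.3, -0.2, -0.6]
width: -0.1
```

```bash
python3 -c "
from h import *
go([474.1,185.3,60],99.2)"
```

```text
t 1.1 ee [366.61 317.82 150.96] zaxis deg 99.2 da 0.0 F [ 0.32 -0.2  -0.65] w -0.1
tilt y axis [-6.e-04 -5.e-04 -1.e+00] dworld [ 107.5 -132.5  -91. ]
tool shift if no turn [ 0.1063  0.1137 -0.1849] | after turn axes [ 0.1061  0.1137 -0.185 ] | turn [ 0.0002 -0.0004 -0.0004]
q [-0.78  0.24  0.04  1.81 -0.01  1.09  0.99]
```

>>> play_rows(claw=[1, 1, 1, 1, 1, 1, 1], offset=[[0.0177, 0, -0.0308], [0.0177, 0, -0.0308], [0.0177, 0.01, -0.0308], [0.0177, 0.02, -0.0308], [0.0177, 0.035, -0.0308], [0.0177, 0.035, -0.0308], [0, 0.0137, 0]], turn=[[0, 0, 0], [0, 0, 0], [0, 0, 0], [0, 0, 0], [0, 0, 0], [0, 0, 0], [0, 0, 0]])

```text
clock: 1.68
ee_pos: [475.2, 178.6, 56.9]
tool_rot: [-0.703, 0.708, 0.052, -0.054]
wrist_force: [0.5, -1.2, -0.8]
width: 0.1
```

Run:
```python
from h import *
s=eyes.read_camera("side"); cv2.imwrite("pics/s1.png",s); crop(s,200,150,320,250,6,"s1c.png")
go([474.1,185.3,43],99.2)
```

```text
t 1.73 ee [472.18 181.34  55.67] zaxis deg 98.7 da 0.5 F [-0.69  0.18 -0.45] w -0.0
tilt y axis [-0.0069 -0.006  -1.    ] dworld [  1.9   4.  -12.7]
tool shift if no turn [0.0033 0.0158 0.0046] | after turn axes [0.0032 0.0158 0.0045] | turn [ 0.0031 -0.0051 -0.005 ]
q [-0.51  0.4   0.13  1.86 -0.06  0.89  1.38]
```

View pics/s1c.png

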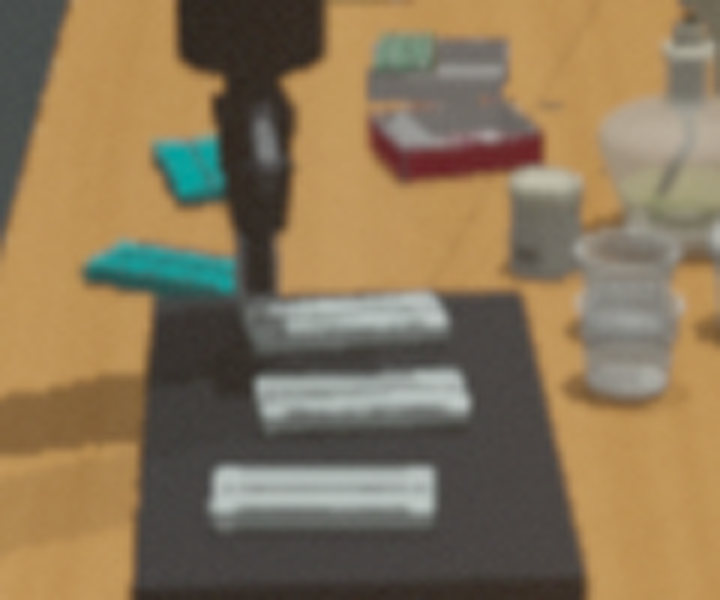

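The closed fingers stand just above the near end of the left plate, at about (244,199) in the full side picture. I'll settle, then descend in small steps.

>>> play_rows(claw=[1, 1, 1], offset=[[0.002, 0.005, 0.003], [0, 0.005, 0], [0, 0, 0]], turn=[[0, -0.004, 0], [0, 0, 0], [0, 0, 0]])

```text
clock: 1.98
ee_pos: [474.3, 191.7, 52.5]
tool_rot: [0.705, -0.704, -0.06, 0.06]
wrist_force: [-1.0, 0.1, 0.2]
width: 0.0
```

```bash
python3 -c "
from h import *
go([474.1,185.3,43],99.2)"
```

```text
t 1.98 ee [474.25 191.69  52.51] zaxis deg 99.7 da -0.5 F [-1.01  0.05  0.16] w 0.0
tilt y axis [ 1.0e-04  1.2e-03 -1.0e+00] dworld [-0.2 -6.4 -9.5]
tool shift if no turn [-0.0015  0.0119 -0.0079] | after turn axes [-0.0015  0.0119 -0.0079] | turn [-0.0008  0.0055  0.0002]
q [-0.51  0.41  0.12  1.85 -0.06  0.88  1.38]
```

>>> play_rows(claw=[1, 1], offset=[[0, 0, -0.005], [0, 0, 0]], turn=[[0, 0, 0], [0, 0, 0]])

```text
clock: 2.15
ee_pos: [475.8, 186.0, 53.3]
tool_rot: [0.705, -0.705, -0.06, 0.058]
wrist_force: [0.1, -0.8, -0.1]
width: -0.2
```

```bash
python3 -c "
from h import *
go([474.1,185.3,43],99.2)"
```

```text
t 2.15 ee [475.83 185.99  53.28] zaxis deg 99.6 da -0.4 F [ 0.11 -0.75 -0.11] w -0.2
tilt y axis [ 1.7e-03  4.0e-04 -1.0e+00] dworld [ -1.7  -0.7 -10.3]
tool shift if no turn [-0.0023  0.0128 -0.0005] | after turn axes [-0.0023  0.0128 -0.0005] | turn [-0.0001  0.0041  0.0011]
q [-0.51  0.41  0.13  1.86 -0.06  0.88  1.39]
```

>>> play_rows(claw=[1, 1, 1, 1], offset=[[0, 0.003, 0], [0, 0.003, 0], [0, 0.003, 0], [0, 0, 0]], turn=[[0, 0, 0], [0, 0, 0], [0, 0, 0], [0, 0, 0]])

```text
clock: 2.48
ee_pos: [474.9, 185.7, 44.6]
tool_rot: [-0.705, 0.705, 0.058, -0.059]
wrist_force: [-0.5, -0.3, 0.1]
width: -0.1
```

>>> play_rows(claw=[1, 1, 1], offset=[[0, 0.00125, 0], [0, 0.00125, 0], [0, 0, 0]], turn=[[0, 0, 0], [0, 0, 0], [0, 0, 0]])

```text
clock: 2.73
ee_pos: [475.3, 185.7, 42.9]
tool_rot: [-0.705, 0.705, 0.059, -0.059]
wrist_force: [0.1, 0.2, -0.4]
width: 0.5
```

>>> play_rows(claw=[1, 1], offset=[[0, 0.001, 0], [0, 0, 0]], turn=[[0, 0, 0], [0, 0, 0]])

```text
clock: 2.9
ee_pos: [475.4, 185.7, 42.2]
tool_rot: [-0.705, 0.705, 0.059, -0.059]
wrist_force: [0.1, 0.1, 0.1]
width: 0.2
```

>>> play_rows(claw=[1, 1], offset=[[0, 0.001, 0], [0, 0, 0]], turn=[[0, 0, 0], [0, 0, 0]])

```text
clock: 3.07
ee_pos: [475.3, 185.7, 41.6]
tool_rot: [-0.705, 0.705, 0.059, -0.059]
wrist_force: [-1.5, -0.7, 1.8]
width: -0.8
```

Contact begins at z of about 41.7.

>>> play_rows(claw=[1, 1], offset=[[0, 0.001, 0], [0, 0, 0]], turn=[[0, 0, 0], [0, 0, 0]])

```text
clock: 3.23
ee_pos: [474.9, 185.6, 40.6]
tool_rot: [-0.705, 0.705, 0.058, -0.059]
wrist_force: [-1.4, -0.9, 1.7]
width: 0.0
```

>>> play_rows(claw=[1, 1], offset=[[0, 0.001, 0], [0, 0, 0]], turn=[[0, 0, 0], [0, 0, 0]])

```text
clock: 3.4
ee_pos: [474.7, 185.6, 40.0]
tool_rot: [-0.705, 0.705, 0.058, -0.059]
wrist_force: [-3.5, 0.3, 5.7]
width: 0.4
```

Run:
```python
from h import *
s=eyes.read_camera("side"); cv2.imwrite("pics/s2.png",s)
go([0,0,0],99.2)
a=cv2.imread("pics/s1.png"); b=s
x0,y0,x1,y1=225,190,300,245
both=np.hstack([a[y0:y1,x0:x1],b[y0:y1,x0:x1]]); cv2.imwrite("pics/s2c.png",cv2.resize(both,None,fx=5,fy=5,interpolation=cv2.INTER_CUBIC))
```

```text
t 3.45 ee [474.73 185.63  40.01] zaxis deg 99.5 da -0.3 F [-3.53  0.15  4.28] w -0.1
tilt y axis [-1.4e-03 -3.0e-04 -1.0e+00] dworld [-474.7 -185.6  -40. ]
tool shift if no turn [-0.6235  0.0509 -0.1307] | after turn axes [-0.6229  0.05   -0.1342] | turn [ 0.      0.0035 -0.0009]
q [-0.5   0.43  0.12  1.87 -0.07  0.85  1.39]
```

View pics/s2c.png

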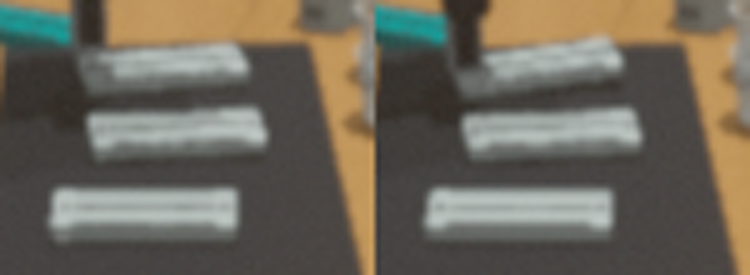

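Pressed, the left plate's far end (side picture about (273,199)) rises and shows a shadow under it. It rocks, so the left plate is the bowed one. I'll hold briefly, lift, and go on to the middle plate.

>>> play_rows(claw=[1, 1, 1, 1, 1, 1], offset=[[0, 0.0004, 0], [0, 0, 0], [0, -0.005, 0], [0, -0.008, 0], [0, -0.008, 0], [0, 0, 0]], turn=[[0, 0, 0], [0, 0, 0], [0, 0, 0], [0, 0, 0], [0, 0, 0], [0, 0, 0]])

```text
clock: 3.95
ee_pos: [477.2, 186.3, 58.1]
tool_rot: [0.705, -0.704, -0.06, 0.057]
wrist_force: [0.6, 0.8, -0.2]
width: 0.2
```

```bash
python3 -c "
from h import *
go([481.1,86.6,50],93)"
```

```text
t 3.95 ee [477.21 186.32  58.1 ] zaxis deg 99.5 da -6.5 F [ 0.6   0.75 -0.17] w 0.2
tilt y axis [ 0.004   0.0015 -1.    ] dworld [  3.9 -99.7  -8.1]
tool shift if no turn [-0.0158  0.01   -0.1237] | after turn axes [-0.0017  0.0101 -0.1247] | turn [-0.0007  0.0723  0.0026]
q [-0.51  0.4   0.13  1.85 -0.06  0.89  1.39]
```

>>> play_rows(claw=[1, 1, 1, 1, 1, 1, 1, 1, 1], offset=[[0, 0, 0], [0, 0, -0.02], [0, 0, -0.035], [0, 0, -0.035], [0, 0, -0.025], [0, 0.004, -0.01], [0, 0.005, 0], [0, 0.001, 0], [0, 0, 0]], turn=[[0, 0.072, 0], [0, 0, 0], [0, 0, 0], [0, 0, 0], [0, 0, 0], [0, 0, 0], [0, 0, 0], [0, 0, 0], [0, 0, 0]])

```text
clock: 4.7
ee_pos: [480.1, 88.1, 47.8]
tool_rot: [0.707, -0.706, -0.019, 0.02]
wrist_force: [0.1, 0.3, -0.4]
width: -0.1
```

```bash
python3 -c "
from h import *
go([481.1,86.6,43],93)"
```

```text
t 4.7 ee [480.15  88.05  47.82] zaxis deg 93.2 da -0.2 F [ 0.12  0.28 -0.42] w -0.1
tilt y axis [-0.0011  0.0012 -1.    ] dworld [ 1.  -1.5 -4.8]
tool shift if no turn [ 0.0011  0.006  -0.0019] | after turn axes [ 0.0011  0.006  -0.0019] | turn [-0.0008  0.002  -0.0007]
q [-0.36  0.38  0.18  1.92 -0.09  0.85  1.49]
```

>>> play_rows(claw=[1, 1, 1, 1], offset=[[0, 0.0025, 0], [0, 0.0025, 0], [0, 0.0013, 0], [0, 0, 0]], turn=[[0, 0, 0], [0, 0, 0], [0, 0, 0], [0, 0, 0]])

```text
clock: 5.03
ee_pos: [480.4, 86.5, 43.0]
tool_rot: [0.707, -0.707, -0.019, 0.019]
wrist_force: [0.9, -1.0, 1.2]
width: 0.3
```

Run:
```python
from h import *
s=eyes.read_camera("side"); cv2.imwrite("pics/s3.png",s)
go([481.1,86.6,42],93)
```

```text
t 5.08 ee [480.58  86.33  43.21] zaxis deg 93.1 da -0.1 F [ 0.55 -0.52 -0.86] w 0.1
tilt y axis [-3.e-04  0.e+00 -1.e+00] dworld [ 0.5  0.3 -1.2]
tool shift if no turn [0.0007 0.0015 0.0003] | after turn axes [0.0007 0.0015 0.0003] | turn [-0.      0.0009 -0.0002]
q [-0.36  0.39  0.18  1.93 -0.09  0.84  1.5 ]
```

>>> play_rows(claw=[1, 1], offset=[[0, 0.001, 0], [0, 0, 0]], turn=[[0, 0, 0], [0, 0, 0]])

```text
clock: 5.25
ee_pos: [480.7, 85.9, 42.6]
tool_rot: [-0.707, 0.707, 0.019, -0.019]
wrist_force: [0.5, -0.1, -0.1]
width: 0.2
```

>>> play_rows(claw=[1, 1], offset=[[0, 0.001, 0], [0, 0, 0]], turn=[[0, 0, 0], [0, 0, 0]])

```text
clock: 5.42
ee_pos: [480.9, 85.9, 42.0]
tool_rot: [0.707, -0.707, -0.019, 0.019]
wrist_force: [-1.0, -0.6, 2.0]
width: 0.2
```

>>> play_rows(claw=[1, 1], offset=[[0, 0.0008, 0], [0, 0, 0]], turn=[[0, 0, 0], [0, 0, 0]])

```text
clock: 5.58
ee_pos: [480.9, 85.9, 41.7]
tool_rot: [0.707, -0.707, -0.019, 0.019]
wrist_force: [-2.2, 0.2, 5.4]
width: 0.1
```

>>> play_rows(claw=[1, 1], offset=[[0, 0.0004, 0], [0, 0, 0]], turn=[[0, 0, 0], [0, 0, 0]])

```text
clock: 5.75
ee_pos: [480.9, 85.9, 41.6]
tool_rot: [0.707, -0.707, -0.019, 0.019]
wrist_force: [-1.6, -0.6, 6.2]
width: -0.2
```

Run:
```python
from h import *
s=eyes.read_camera("side"); cv2.imwrite("pics/s4.png",s)
go([481.1,86.6,42],93)
a=cv2.imread("pics/s3.png"); b=s
x0,y0,x1,y1=225,190,300,245
both=np.hstack([a[y0:y1,x0:x1],b[y0:y1,x0:x1]]); cv2.imwrite("pics/s4c.png",cv2.resize(both,None,fx=5,fy=5,interpolation=cv2.INTER_CUBIC))
```

```text
t 5.8 ee [480.92  85.92  41.62] zaxis deg 93.0 da -0.0 F [-1.78 -0.19  6.59] w 0.2
tilt y axis [ 5.e-04  3.e-04 -1.e+00] dworld [0.2 0.7 0.4]
tool shift if no turn [ 0.0003 -0.0005  0.0008] | after turn axes [ 0.0003 -0.0005  0.0008] | turn [-0.0002  0.0003  0.0003]
q [-0.36  0.39  0.18  1.93 -0.09  0.83  1.5 ]
```

View pics/s4c.png

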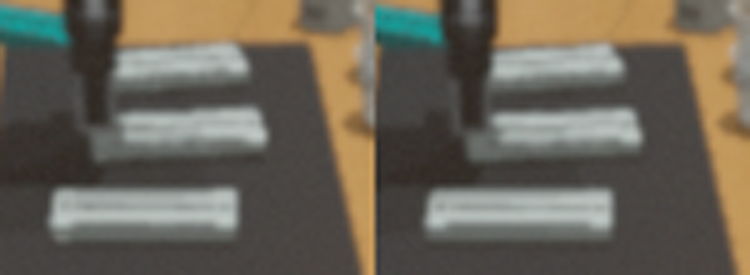

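The middle plate stays level at 6.5 N, with its far end unmoved at (273,216), so it is flat. On to the right plate.

>>> play_rows(claw=[1, 1, 1, 1], offset=[[0, -0.004, 0], [0, -0.008, 0], [0, -0.006, 0], [0, 0, 0]], turn=[[0, 0, 0], [0, 0, 0], [0, 0, 0], [0, 0.057, 0]])

```text
clock: 6.13
ee_pos: [481.8, 86.1, 56.5]
tool_rot: [0.707, -0.707, 0.013, -0.014]
wrist_force: [0.1, 0.6, -0.3]
width: 0.1
```

```bash
python3 -c "
from h import *
go([462.2,-21.5,50],87.9)"
```

```text
t 6.13 ee [481.77  86.06  56.5 ] zaxis deg 87.8 da 0.1 F [ 0.13  0.56 -0.3 ] w 0.1
tilt y axis [ 2.5e-03  8.0e-04 -1.0e+00] dworld [ -19.6 -107.6   -6.5]
tool shift if no turn [-0.0193  0.008  -0.1353] | after turn axes [-0.0195  0.0081 -0.1353] | turn [-0.0006 -0.0009  0.0015]
q [-0.37  0.37  0.2   1.91 -0.1   0.87  1.41]
```

>>> play_rows(claw=[1, 1, 1, 1, 1, 1, 1, 1, 1], offset=[[-0.003, 0, -0.02], [-0.005, 0, -0.035], [-0.005, 0, -0.035], [-0.005, 0, -0.03], [-0.0015, 0.004, -0.015], [0, 0.005, 0], [0, 0.004, 0], [0, 0.002, 0], [0, 0, 0]], turn=[[0, 0, 0], [0, 0, 0], [0, 0, 0], [0, 0, 0], [0, 0, 0], [0, 0, 0], [0, 0, 0], [0, 0, 0], [0, 0, 0]])

```text
clock: 6.88
ee_pos: [461.1, -19.6, 42.7]
tool_rot: [0.707, -0.707, 0.012, -0.012]
wrist_force: [-0.0, -0.3, 0.4]
width: -0.1
```

Run:
```python
from h import *
s=eyes.read_camera("side"); cv2.imwrite("pics/s5.png",s)
go([462.2,-21.5,42.5],87.9)
```

```text
t 6.93 ee [461.23 -19.77  42.94] zaxis deg 88.1 da -0.2 F [-0.39 -1.07  0.11] w 0.3
tilt y axis [-5.e-04  7.e-04 -1.e+00] dworld [ 1.  -1.7 -0.4]
tool shift if no turn [ 0.0013  0.0006 -0.0021] | after turn axes [ 0.0013  0.0006 -0.0021] | turn [-0.0004  0.0018 -0.0003]
q [-0.19  0.34  0.24  2.   -0.11  0.81  1.65]
```

>>> play_rows(claw=[1, 1], offset=[[0, 0.001, 0], [0, 0, 0]], turn=[[0, 0, 0], [0, 0, 0]])

```text
clock: 7.1
ee_pos: [461.3, -20.6, 42.4]
tool_rot: [0.707, -0.707, 0.012, -0.012]
wrist_force: [-0.2, 0.0, 0.9]
width: -0.1
```

>>> play_rows(claw=[1, 1], offset=[[0, 0.0008, 0], [0, 0, 0]], turn=[[0, 0, 0], [0, 0, 0]])

```text
clock: 7.27
ee_pos: [461.5, -20.8, 42.0]
tool_rot: [0.707, -0.707, 0.013, -0.013]
wrist_force: [-0.3, 0.3, 2.8]
width: -0.1
```

>>> play_rows(claw=[1, 1], offset=[[0, 0.0006, 0], [0, 0, 0]], turn=[[0, 0, 0], [0, 0, 0]])

```text
clock: 7.43
ee_pos: [461.4, -20.8, 41.7]
tool_rot: [0.707, -0.707, 0.013, -0.013]
wrist_force: [-1.0, 2.3, 4.6]
width: -0.2
```

>>> play_rows(claw=[1, 1], offset=[[0, 0.0005, 0], [0, 0, 0]], turn=[[0, 0, 0], [0, 0, 0]])

```text
clock: 7.6
ee_pos: [461.4, -20.8, 41.5]
tool_rot: [0.707, -0.707, 0.013, -0.013]
wrist_force: [-1.3, 2.2, 6.6]
width: 0.0
```

Run:
```python
from h import *
s=eyes.read_camera("side"); cv2.imwrite("pics/s6.png",s)
go([520.5,192.8,60],99.2)
a=cv2.imread("pics/s5.png"); b=s
x0,y0,x1,y1=225,190,300,245
both=np.hstack([a[y0:y1,x0:x1],b[y0:y1,x0:x1]]); cv2.imwrite("pics/s6c.png",cv2.resize(both,None,fx=5,fy=5,interpolation=cv2.INTER_CUBIC))
```

```text
t 7.65 ee [461.47 -20.86  41.56] zaxis deg 87.9 da 11.3 F [-2.19  1.59  6.74] w -0.2
tilt y axis [ 6.e-04  1.e-03 -1.e+00] dworld [ 59.  213.7  18.4]
tool shift if no turn [ 0.0641 -0.0227  0.2696] | after turn axes [ 0.1155 -0.023   0.2518] | turn [-0.0006 -0.1253  0.0004]
q [-0.19  0.35  0.24  2.   -0.11  0.81  1.65]
```

View pics/s6c.png

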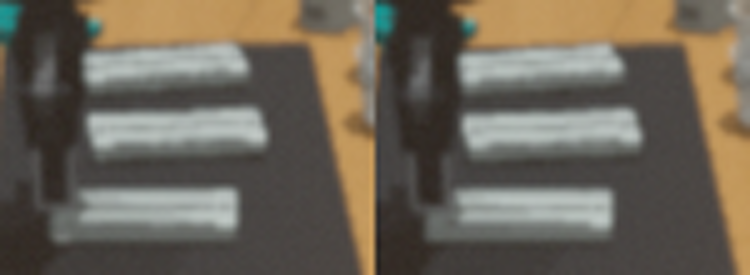

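The right plate is rigid and level too, with 6.7 N at its near end and its far end unmoved at (271,233). So the left plate is the bowed one; now I go to grasp it.

>>> play_rows(claw=[1, 1, 1, -1, -1, -1, -1, -1, -1, -1, -1, -1], offset=[[0, -0.006, 0], [0, -0.02, 0], [0, -0.03, 0], [0, 0, 0], [0, 0, 0], [0.014, 0, 0.03], [0.018, 0, 0.039], [0.018, 0, 0.039], [0.018, 0, 0.039], [0.018, 0, 0.039], [0.018, 0, 0.039], [0.0115, 0, 0.0268]], turn=[[0, 0, 0], [0, 0, 0], [0, 0, 0], [0, -0.0626, 0], [0, -0.0626, 0], [0, 0, 0], [0, 0, 0], [0, 0, 0], [0, 0, 0], [0, 0, 0], [0, 0, 0], [0, 0, 0]])

```text
clock: 8.65
ee_pos: [520.7, 196.0, 85.6]
tool_rot: [0.705, -0.704, -0.058, 0.057]
wrist_force: [-1.0, 0.7, -0.5]
width: 85.2
```

Run:
```python
from h import *
def m(f,n):
    t=cv2.imread(f)
    if n=="side": win=(228,196,290,209); thr=140
    w=cv2.inRange(t,(thr,)*3,(255,)*3); w=cv2.morphologyEx(w,cv2.MORPH_CLOSE,np.ones((3,3)))
    o=np.zeros_like(w); x0,y0,x1,y1=win; o[y0:y1,x0:x1]=w[y0:y1,x0:x1]
    c,_=cv2.findContours(o,cv2.RETR_EXTERNAL,cv2.CHAIN_APPROX_NONE); k=max(c,key=cv2.contourArea)
    print(f,cv2.contourArea(k),[np.round(v,2) for v in cv2.minAreaRect(onz(n,k[:,0],42)[:,:2].astype(np.float32))])
m("pics/side0.png","side"); m("pics/s6.png","side")
go([520.5,192.8,60],99.2)
```

```text
pics/side0.png 135.0 [array([520.6 , 191.85]), array([100.15,  47.25]), np.float64(8.69)]
pics/s6.png 136.0 [array([521.26, 191.84]), array([95.84, 47.04]), np.float64(8.69)]
t 8.65 ee [520.72 195.96  85.63] zaxis deg 99.3 da -0.1 F [-1.02  0.69 -0.53] w 85.2
tilt y axis [ 9.0e-04  1.6e-03 -1.0e+00] dworld [ -0.2  -3.2 -25.6]
tool shift if no turn [-0.0009  0.032  -0.0039] | after turn axes [-0.0009  0.032  -0.0039] | turn [-0.0009  0.0016  0.0008]
q [-0.49  0.45  0.13  1.7  -0.07  1.    1.4 ]
```

>>> play_rows(claw=[-1, -1, -1, -1], offset=[[0, 0.015, 0], [0, 0.017, 0], [0, 0, 0], [0, 0, 0]], turn=[[0, 0, 0], [0, 0, 0], [0, 0, 0], [0, 0, 0]])

```text
clock: 8.98
ee_pos: [519.5, 191.1, 59.2]
tool_rot: [-0.704, 0.705, 0.056, -0.057]
wrist_force: [-0.2, -0.0, 0.4]
width: 85.3
```

Run:
```python
from h import *
s=eyes.read_camera("side"); crop(s,215,160,305,230,8,"s7c.png")
go([520.5,192.8,32],99.2)
t=eyes.read_camera("top"); crop(t,195,180,335,275,5,"t7c.png")
```

```text
t 9.03 ee [520.35 191.24  60.08] zaxis deg 99.1 da 0.1 F [ 1.13  0.19 -0.01] w 85.6
tilt y axis [-3.e-04 -9.e-04 -1.e+00] dworld [  0.1   1.6 -28.1]
tool shift if no turn [0.0005 0.0351 0.0019] | after turn axes [0.0005 0.0351 0.0019] | turn [ 0.0005 -0.001  -0.0003]
q [-0.48  0.47  0.13  1.73 -0.07  0.94  1.41]
```

View pics/s7c.png

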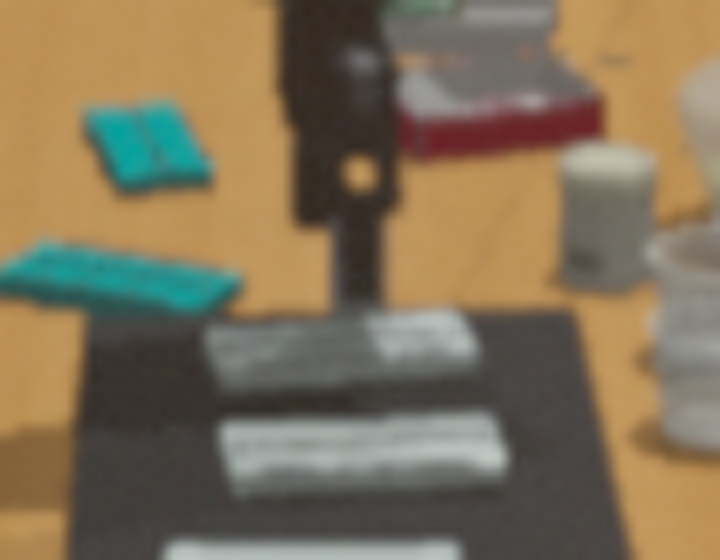

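View pics/t7c.png

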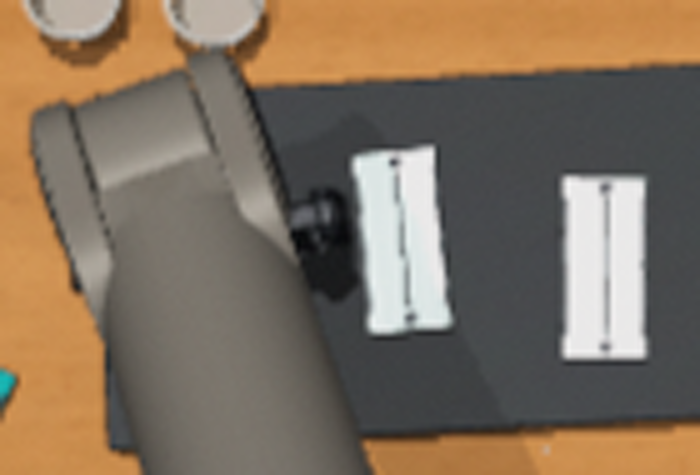

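The near finger at (260,196) hangs midway along the left plate, which spans (241..275, 200..208). I'll descend, then close gently.

>>> play_rows(claw=[-1, -1, -1, -1, -1], offset=[[0, 0.012, 0.002], [0, 0.012, 0], [0, 0.008, 0], [0, 0.0025, 0], [0, 0, 0]], turn=[[0, 0, 0], [0, 0, 0], [0, 0, 0], [0, 0, 0], [0, 0, 0]])

```text
clock: 9.5
ee_pos: [519.1, 193.2, 31.3]
tool_rot: [-0.705, 0.705, 0.056, -0.057]
wrist_force: [-0.4, -0.7, 0.4]
width: 85.3
```

>>> play_rows(claw=[-1, -1], offset=[[0, 0, 0], [0, 0, 0]], turn=[[0, 0, 0], [0, 0, 0]])

```text
clock: 9.67
ee_pos: [520.3, 193.8, 32.7]
tool_rot: [0.705, -0.705, -0.057, 0.056]
wrist_force: [-0.6, -0.2, 0.4]
width: 84.9
```

>>> play_rows(claw=[1, 1, 1, 1, 1, 1, 1], offset=[[0, 0.0015, 0], [0, 0, 0], [0, 0, 0], [0, 0, 0], [0, 0, 0], [0, 0, 0], [0, 0, 0]], turn=[[0, 0, 0], [0, 0, 0], [0, 0, 0], [0, 0, 0], [0, 0, 0], [0, 0, 0], [0, 0, 0]], newtons=30)

```text
clock: 10.25
ee_pos: [520.3, 193.7, 31.6]
tool_rot: [0.705, -0.705, -0.057, 0.056]
wrist_force: [-1.0, -0.7, 2.2]
width: 44.9
```

Run:
```python
from h import *
s=eyes.read_camera("side"); crop(s,215,160,305,230,8,"s8c.png")
go([520.5,192.8,32],99.2)
```

```text
t 10.3 ee [520.3  193.75  31.57] zaxis deg 99.2 da 0.0 F [-0.84  0.22  2.49] w 45.2
tilt y axis [ 6.e-04  2.e-04 -1.e+00] dworld [ 0.2 -1.   0.4]
tool shift if no turn [ 0.0001 -0.0005 -0.0012] | after turn axes [ 0.0001 -0.0005 -0.0012] | turn [-0.     -0.0003  0.0004]
q [-0.48  0.51  0.12  1.75 -0.08  0.88  1.41]
```

View pics/s8c.png

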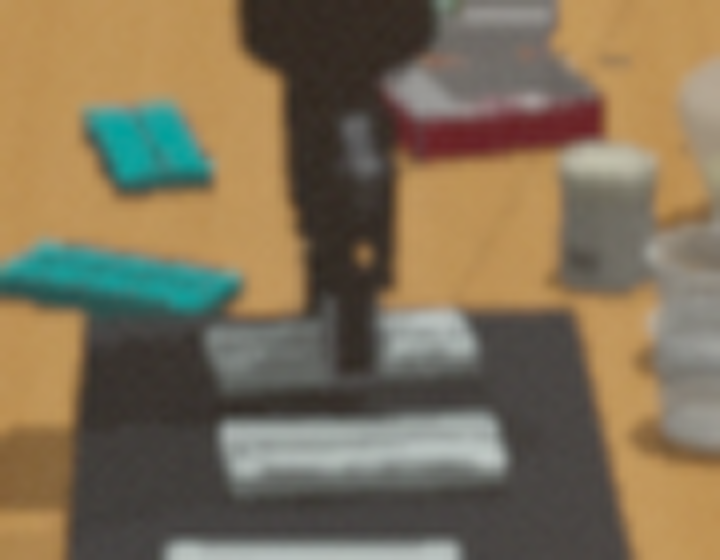

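>>> play_rows(claw=[1, 1, 1, 1, 1, 1], offset=[[0, 0, 0], [0, -0.005, 0], [0, -0.02, 0], [0, -0.03, 0], [0, -0.03, 0], [0, 0, 0]], turn=[[0, 0, 0], [0, 0, 0], [0, 0, 0], [0, 0, 0], [0, 0, 0], [0, 0, 0]], newtons=45)

```text
clock: 10.8
ee_pos: [523.2, 194.9, 103.8]
tool_rot: [0.706, -0.704, -0.06, 0.054]
wrist_force: [1.6, 1.3, -1.1]
width: 44.2
```

Run:
```python
from h import *
s=eyes.read_camera("side"); crop(s,215,140,305,230,6,"s9c.png")
go([498.5,-287,100],100)
```

```text
t 10.85 ee [521.91 194.46 101.58] zaxis deg 99.2 da 0.8 F [ 0.12  0.36 -2.07] w 44.5
tilt y axis [ 0.0051  0.0022 -1.    ] dworld [ -23.4 -481.5   -1.6]
tool shift if no turn [-1.249e-01  5.000e-04 -5.895e-01] | after turn axes [-0.1333  0.002  -0.5876] | turn [-0.0008 -0.0092  0.0034]
q [-0.49  0.43  0.13  1.69 -0.06  1.03  1.4 ]
```

View pics/s9c.png

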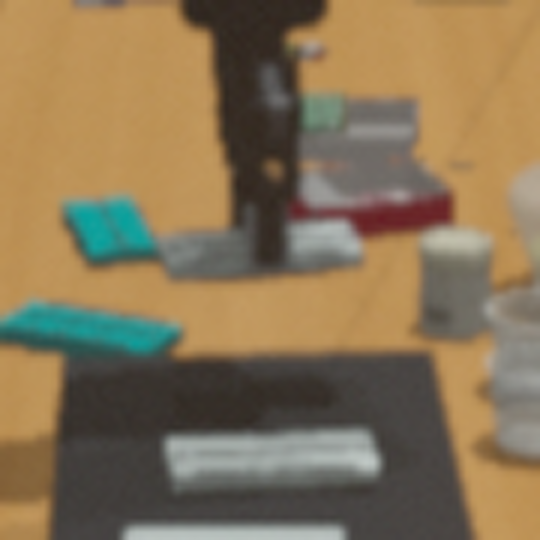

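The plate is held level, clear of the slab. Next I carry it to the tray.

>>> play_rows(claw=[1, 1, 1, 1, 1, 1, 1, 1, 1, 1, 1, 1], offset=[[-0.002, 0, -0.01], [-0.004, 0, -0.02], [-0.006, 0, -0.03], [-0.0075, 0, -0.035], [-0.0075, 0, -0.035], [-0.0075, 0, -0.035], [-0.0075, 0, -0.035], [-0.0075, 0, -0.035], [-0.0075, 0, -0.035], [-0.0075, 0, -0.035], [-0.0075, 0, -0.035], [-0.0075, 0, -0.035]], turn=[[0, 0, 0], [0, 0, 0], [0, 0, 0], [0, 0, 0], [0, 0, 0], [0, 0, 0], [0, 0, 0], [0, 0, 0], [0, 0, 0], [0, 0, 0], [0, 0, 0], [0, 0, 0]])

```text
clock: 11.85
ee_pos: [502.4, -114.3, 97.1]
tool_rot: [0.705, -0.705, -0.055, 0.058]
wrist_force: [0.1, 0.0, -1.5]
width: 44.3
```

Run:
```python
from h import *
go([498.5,-287,90],100)
```

```text
t 11.85 ee [ 502.42 -114.25   97.15] zaxis deg 99.1 da 0.9 F [ 0.08  0.02 -1.49] w 44.3
tilt y axis [-4.9e-03  5.0e-04 -1.0e+00] dworld [  -3.9 -172.7   -7.1]
tool shift if no turn [-0.0391  0.0088 -0.2124] | after turn axes [-0.0423  0.0089 -0.2118] | turn [-0.0008 -0.0096 -0.003 ]
q [-0.01  0.37  0.25  1.8  -0.1   0.99  2.02]
```

>>> play_rows(claw=[1, 1, 1, 1, 1, 1, 1, 1, 1, 1], offset=[[-0.006, 0, -0.032], [-0.006, 0, -0.032], [-0.006, 0, -0.032], [-0.006, 0, -0.032], [-0.006, 0, -0.03], [-0.005, 0, -0.025], [-0.003, 0, -0.018], [-0.0015, 0, -0.01], [0, 0, 0], [0, 0, 0]], turn=[[0, -0.009, 0], [0, 0, 0], [0, 0, 0], [0, 0, 0], [0, 0, 0], [0, 0, 0], [0, 0, 0], [0, 0, 0], [0, 0, 0], [0, 0, 0]])

```text
clock: 12.68
ee_pos: [501.7, -283.5, 97.9]
tool_rot: [0.705, -0.704, -0.06, 0.062]
wrist_force: [0.5, 0.2, -1.4]
width: 44.8
```

Run:
```python
from h import *
s=eyes.read_camera("side"); cv2.imwrite("pics/s10.png",s); crop(s,190,200,310,320,5,"s10c.png")
t=eyes.read_camera("top"); cv2.imwrite("pics/t10.png",t); crop(t,350,170,470,290,5,"t10c.png")
go([498.5,-287,60],100)
```

```text
t 12.78 ee [ 502.78 -282.08   98.49] zaxis deg 100.1 da -0.1 F [ 0.5   0.33 -1.95] w 44.5
tilt y axis [-0.0012  0.0023 -1.    ] dworld [ -4.3  -4.9 -38.5]
tool shift if no turn [-0.0063  0.0481 -0.0052] | after turn axes [-0.0063  0.0481 -0.0051] | turn [-0.0016  0.0012 -0.0005]
q [ 0.27  0.48  0.29  1.63 -0.15  1.06  2.36]
```

View pics/s10c.png

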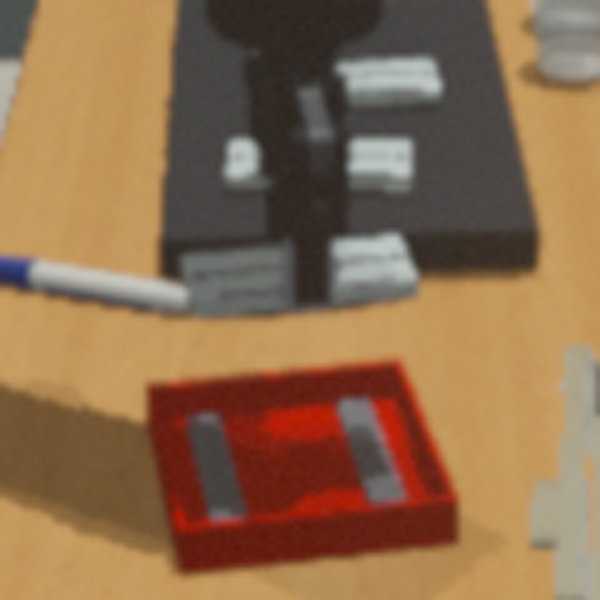

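View pics/t10c.png

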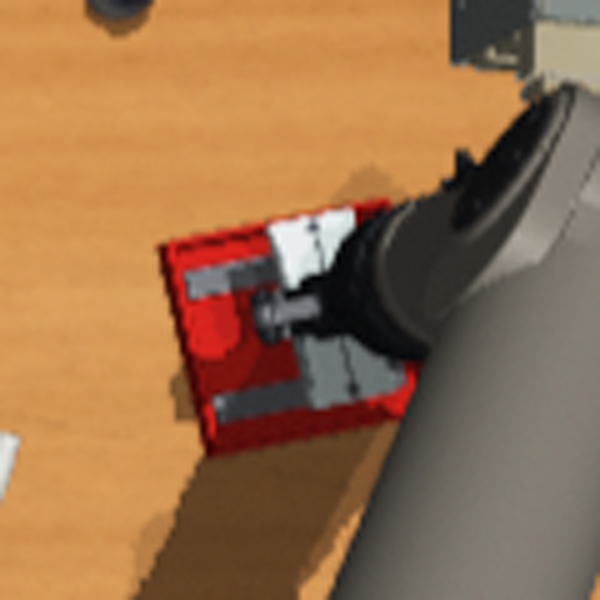

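Run:
```python
from h import *
p=onz("top",[[413.2,215.2],[420.4,248.4]],109); print(p.round(1),p.mean(0).round(1),np.linalg.norm(p[0]-p[1]),np.degrees(np.arctan2(*(p[0]-p[1])[[1,0]])))
# tray: outline refit from ribs, near/far, both views
for n,u in (("top",None),):
    t=cv2.imread("pics/top0.png")
    gr=cv2.inRange(cv2.cvtColor(t,cv2.COLOR_BGR2HSV),(0,0,70),(179,70,200)); o=np.zeros_like(gr);o[212:258,385:434]=gr[212:258,385:434]
    c,_=cv2.findContours(o,cv2.RETR_EXTERNAL,cv2.CHAIN_APPROX_NONE)
    for k in c:
        if cv2.contourArea(k)>60:print(onz(n,k[:,0],9).mean(0).round(1))
go([0,0,0],100)
```

```text
[[ 544.8 -276.4  109. ]
 [ 456.5 -289.7  109. ]] [ 500.6 -283.1  109. ] 89.30911624317457 8.578969124391383
[ 463.4 -294.     9. ]
[ 533.8 -281.4    9. ]
t 12.78 ee [ 502.78 -282.08   98.49] zaxis deg 100.1 da -0.1 F [ 0.5   0.33 -1.95] w 44.5
tilt y axis [-0.0012  0.0023 -1.    ] dworld [-502.8  282.1  -98.5]
tool shift if no turn [-0.5568  0.1247  0.4571] | after turn axes [-0.5577  0.1231  0.4564] | turn [-0.0016  0.0012 -0.0005]
q [ 0.27  0.48  0.29  1.63 -0.15  1.06  2.36]
```

>>> play_rows(claw=[1, 1, 1, 1, 1, 1, 1], offset=[[-0.0035, 0.015, -0.0052], [0, 0.02, 0], [0, 0.02, 0], [0, 0.013, 0], [0, 0.005, 0], [0, 0, 0], [0, 0, 0]], turn=[[0, 0, 0], [0, 0, 0], [0, 0, 0], [0, 0, 0], [0, 0, 0], [0, 0, 0], [0, 0, 0]])

```text
clock: 13.37
ee_pos: [501.1, -288.8, 41.0]
tool_rot: [-0.704, 0.704, 0.062, -0.062]
wrist_force: [-0.7, 0.3, -1.6]
width: 44.8
```

Run:
```python
from h import *
s=eyes.read_camera("side"); cv2.imwrite("pics/s11.png",s); crop(s,200,230,300,320,6,"s11c.png")
t=eyes.read_camera("top"); cv2.imwrite("pics/t11.png",t); crop(t,370,190,450,270,7,"t11c.png")
go([500.8,-286.7,12],100)
```

```text
t 13.47 ee [ 501.65 -289.36   41.9 ] zaxis deg 100.0 da 0.0 F [ 0.81 -0.31 -2.28] w 44.6
tilt y axis [ 0.002 -0.001 -1.   ] dworld [ -0.8   2.7 -29.9]
tool shift if no turn [-0.0005  0.0374  0.0035] | after turn axes [-0.0005  0.0374  0.0035] | turn [ 0.0009 -0.0001  0.0011]
q [ 0.29  0.55  0.28  1.68 -0.18  0.94  2.39]
```

View pics/s11c.png

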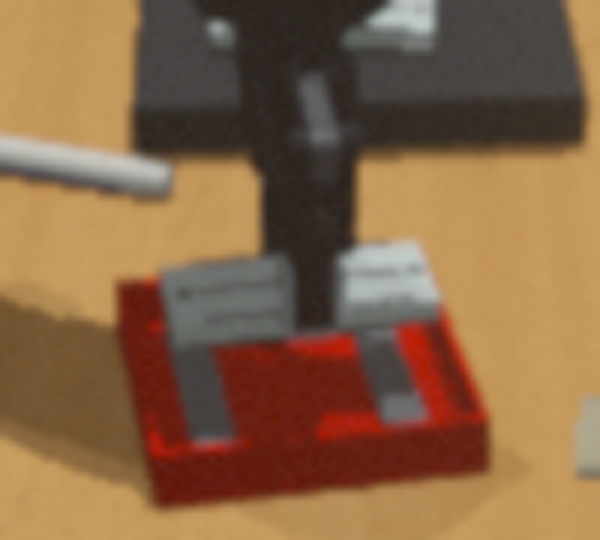

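View pics/t11c.png

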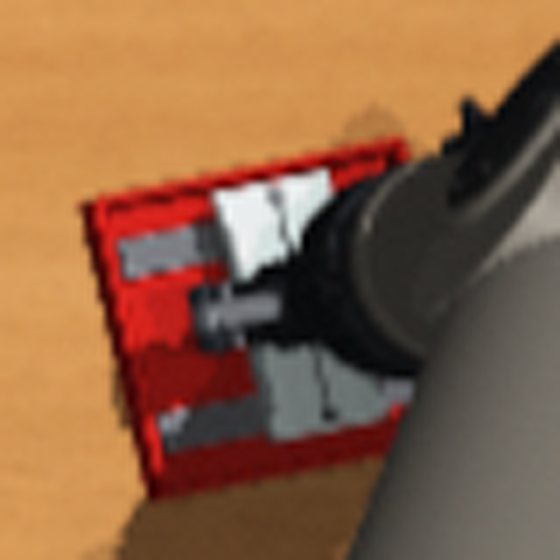

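Run:
```python
from h import *
p=onz("top",[[409.4,217.9],[417.1,249.4]],52.4); print(p.round(1),p.mean(0).round(1),np.linalg.norm(p[0]-p[1]))
sx=onz("side",[[200+183/6,230+294/6]],52.4); print(sx)
```

```text
[[ 543.8 -281.8   52.4]
 [ 456.5 -297.5   52.4]] [ 500.1 -289.6   52.4] 88.71323525938779
[[ 458.83571991 -300.22935677   52.4       ]]
```

>>> play_rows(claw=[1, 1, 1, 1, 1, 1], offset=[[-0.0015, 0.006, 0.0026], [0, 0.012, 0], [0, 0.012, 0], [0, 0.006, 0], [0, 0.0025, 0], [0, 0, 0]], turn=[[0, 0, 0], [0, 0, 0], [0, 0, 0], [0, 0, 0], [0, 0, 0], [0, 0, 0]])

```text
clock: 13.97
ee_pos: [498.5, -286.7, 9.1]
tool_rot: [0.705, -0.704, -0.061, 0.062]
wrist_force: [-0.2, 0.3, -1.8]
width: 44.6
```

>>> play_rows(claw=[1, 1], offset=[[0, 0, 0], [0, 0, 0]], turn=[[0, 0, 0], [0, 0, 0]])

```text
clock: 14.13
ee_pos: [499.6, -287.3, 10.3]
tool_rot: [-0.704, 0.705, 0.062, -0.061]
wrist_force: [0.1, 0.3, -2.1]
width: 44.4
```

>>> play_rows(claw=[1, 1], offset=[[0, 0.0015, 0], [0, 0, 0]], turn=[[0, 0, 0], [0, 0, 0]])

```text
clock: 14.3
ee_pos: [499.4, -287.1, 9.0]
tool_rot: [-0.704, 0.705, 0.062, -0.061]
wrist_force: [0.1, -0.0, -1.8]
width: 44.5
```

>>> play_rows(claw=[1, 1], offset=[[0, 0.001, 0], [0, 0, 0]], turn=[[0, 0, 0], [0, 0, 0]])

```text
clock: 14.47
ee_pos: [499.5, -287.2, 8.3]
tool_rot: [-0.704, 0.705, 0.062, -0.061]
wrist_force: [-0.7, 0.3, -1.5]
width: 44.7
```

>>> play_rows(claw=[1, 1], offset=[[0, 0.001, 0], [0, 0, 0]], turn=[[0, 0, 0], [0, 0, 0]])

```text
clock: 14.63
ee_pos: [499.5, -287.2, 8.3]
tool_rot: [-0.704, 0.704, 0.062, -0.061]
wrist_force: [-2.6, 1.1, 4.7]
width: 44.3
```

Run:
```python
from h import *
s=eyes.read_camera("side"); cv2.imwrite("pics/s12.png",s); crop(s,200,230,300,320,6,"s12c.png")
go([500.8,-286.7,12],100)
```

```text
t 14.68 ee [ 499.47 -287.19    8.29] zaxis deg 100.0 da 0.0 F [-1.86  1.3   5.4 ] w 44.4
tilt y axis [ 6.e-04 -0.e+00 -1.e+00] dworld [1.3 0.5 3.7]
tool shift if no turn [ 0.0017 -0.0046  0.0003] | after turn axes [ 0.0017 -0.0046  0.0003] | turn [ 0.0001 -0.0002  0.0004]
q [ 0.3   0.59  0.27  1.71 -0.19  0.87  2.4 ]
```

View pics/s12c.png

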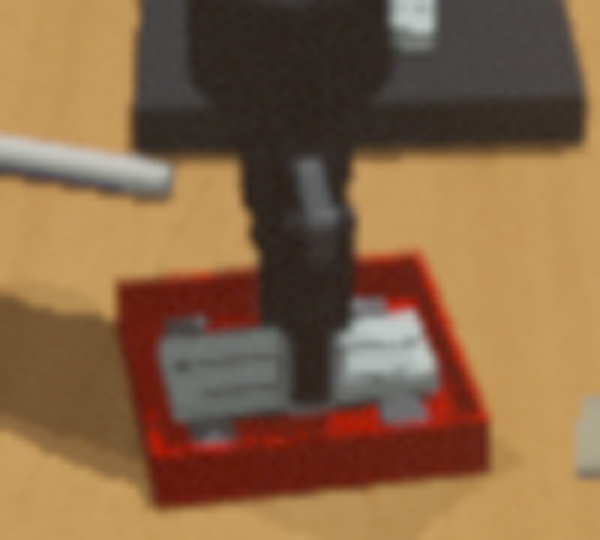

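The plate sits on both ribs at TCP height 8.3, which puts its origin about 6.7 mm above the tray's underside. Next I relieve the pressing force, open partway and lift.

>>> play_rows(claw=[0.5, -0.2, -0.2, -0.45, -0.45, -0.45, -0.45], offset=[[0, -0.0008, 0], [0, 0, 0], [0, 0, 0], [0, 0, 0], [0, 0, 0], [0, 0, 0], [0, 0, 0]], turn=[[0, 0, 0], [0, 0, 0], [0, 0, 0], [0, 0, 0], [0, 0, 0], [0, 0, 0], [0, 0, 0]], newtons=20)

```text
clock: 15.27
ee_pos: [499.2, -287.1, 7.8]
tool_rot: [0.704, -0.704, -0.061, 0.062]
wrist_force: [-0.3, -0.0, 0.0]
width: 61.9
```

>>> play_rows(claw=[-0.45, -0.45, -0.45, -0.45, -0.45, -0.45, -0.45], offset=[[0, -0.008, 0], [0, -0.015, 0], [0, -0.03, 0], [0, -0.04, 0], [0, -0.04, 0], [0, -0.04, 0], [0, -0.04, 0]], turn=[[0, 0, 0], [0, 0, 0], [0, 0, 0], [0, 0, 0], [0, 0, 0], [0, 0, 0], [0, 0, 0]])

```text
clock: 15.85
ee_pos: [499.2, -287.2, 181.4]
tool_rot: [-0.704, 0.705, 0.062, -0.061]
wrist_force: [0.5, -0.5, 0.6]
width: 62.1
```

Run:
```python
from h import *
s=eyes.read_camera("side"); cv2.imwrite("pics/s13.png",s); crop(s,200,190,300,320,5,"s13c.png")
t=eyes.read_camera("top"); cv2.imwrite("pics/t13.png",t); crop(t,370,190,450,270,7,"t13c.png")
go([500.8,-286.7,12],100)
```

```text
t 15.95 ee [ 503.05 -289.83  186.51] zaxis deg 100.0 da 0.0 F [ 0.65 -0.98 -0.88] w 61.8
tilt y axis [ 0.0134 -0.0071 -0.9999] dworld [  -2.2    3.1 -174.5]
tool shift if no turn [-0.0047  0.218   0.0064] | after turn axes [-0.0021  0.2181  0.0043] | turn [ 0.0059 -0.0004  0.0076]
q [ 0.27  0.4   0.31  1.52 -0.13  1.23  2.34]
```

View pics/s13c.png

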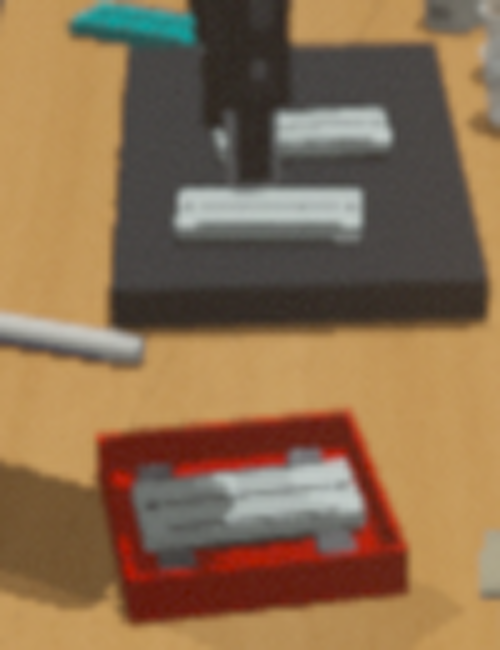

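View pics/t13c.png

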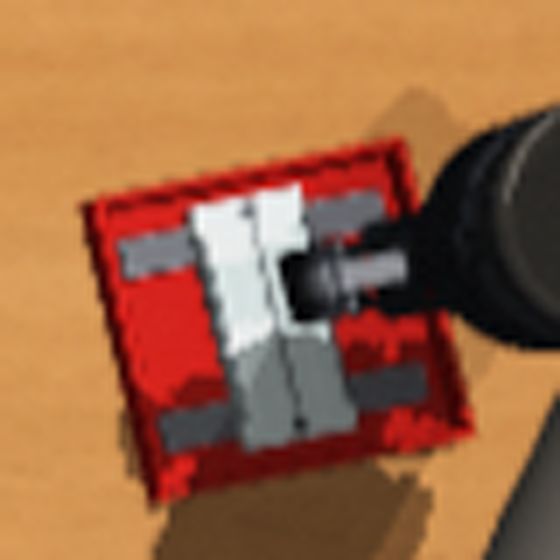

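Run:
```python
from h import *
p=onz("top",[[405.4,220.0],[412.9,250.6]],18.5); c=p.mean(0); print(p.round(1),c.round(1))
d=c[:2]-np.array([498.6,-287.7]); a=np.radians(10); print("tray frame",d@[np.cos(a),np.sin(a)],d@[-np.sin(a),np.cos(a)])
for f in("pics/top0.png","pics/t13.png"):
    t=cv2.imread(f)
    w=cv2.inRange(t,(150,)*3,(255,)*3); w=cv2.morphologyEx(w,cv2.MORPH_CLOSE,np.ones((3,3))); o=np.zeros_like(w); o[200:262,218:338]=w[200:262,218:338]
    cc,_=cv2.findContours(o,cv2.RETR_EXTERNAL,cv2.CHAIN_APPROX_NONE)
    for k in cc:
        if cv2.contourArea(k)>200: print(f,[np.round(v,1) for v in cv2.minAreaRect(onz("top",k[:,0],42)[:,:2].astype(np.float32))])
cv2.imwrite("pics/t13f.png",cv2.imread("pics/t13.png"))
```

```text
[[ 541.7 -279.7   18.5]
 [ 454.8 -295.4   18.5]] [ 498.2 -287.5   18.5]
tray frame -0.3231607228565417 0.226159433628042
pics/top0.png [array([509.8, -21.8]), array([ 41.8, 100.1]), np.float64(87.9)]
pics/top0.png [array([520.3, 193.7]), array([100.9,  44.7]), np.float64(9.6)]
pics/top0.png [array([527.9,  90.4]), array([100.8,  43.4]), np.float64(3.6)]
pics/t13.png [array([510. , -20.4]), array([ 44.6, 100.4]), np.float64(87.9)]
pics/t13.png [array([527.9,  91.1]), array([100.9,  45.5]), np.float64(4.0)]
```

View pics/t13f.png

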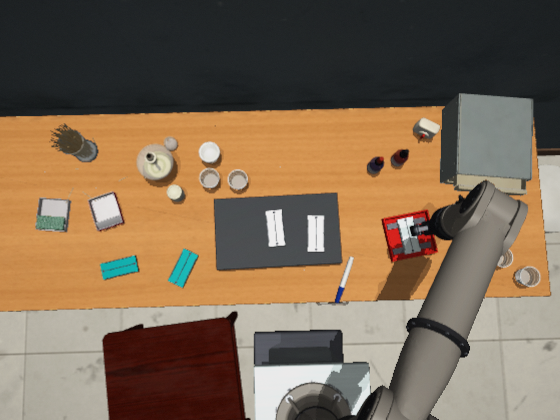

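The bowed plate lies in the tray about 0.3 mm off centre. The good plates at (275,228) and (316,233) and the bystanders look unmoved. I'll let the arm settle and hand in.

>>> play_rows(claw=[-0.45, -0.45, -0.45], offset=[[0, 0, 0], [0, 0, 0], [0, 0, 0]], turn=[[0, 0, 0], [0, 0, 0], [0, 0, 0]])

```text
clock: 16.2
ee_pos: [498.3, -286.5, 177.2]
tool_rot: [0.705, -0.704, -0.061, 0.062]
wrist_force: [0.2, -0.3, 0.2]
width: 61.6
```

```bash
python3 -c "
from plant import telemetry, close_job
s=telemetry.observe(); print(s['clock'],s['ee_pos'],s['wrist_force'])
print(close_job())"
```

```text
16.2 [ 498.33519928 -286.45009181  177.19441459] [ 0.24313405 -0.30802045  0.24799274]
the job is handed in; nothing more can be done
None
```

The left plate is the bowed one; I laid it right way up in the red tray and handed the job in at 16.2 s.

- **Pressing:** I pressed each plate near its near end, left to right. The left one gave about 1.6 mm at roughly 2 N and its far end visibly rose. The middle (6.6 N) and right (6.7 N) plates stayed rigid and level.
- **Placing:** The bowed plate lies across both ribs with its belly between them. It measured about 0.3 mm from the tray's middle in x and y. Its height, worked out from the fingertips at contact, is about 6.7 mm above the tray's underside. I saw no tilt in the pictures, but did not measure it.
- **The rest:** The two good plates measured within about 1.5 mm of their starts, which is about what the cameras can resolve. The bystanders look unmoved in the last top picture. The gripper was clear above the tray with no force on the wrist.

None of the final checks failed or disagreed.

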